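# Tighten the hold-down nut of the loaded tube shaker

## Robot

A 6-joint arm with a two-finger parallel gripper is mounted at the origin on the work surface. World frame = base frame: x ahead of the robot, y to its left, z up, the work surface at z = 0. Lengths are in m, angles in rad, forces in N, time in s.
With the tool pointing down it reaches from about 0.35 to 0.975 m from the base axis. Payload 4.9 kg.
Tool frame: the origin (TCP) lies midway between the tips of the shut fingers; the grasp point (between the pads) lies 19 mm behind it; z points along the fingers, y is the direction in which the jaws open and shut (so a half turn about z gives the same grasp; the last joint's range is limited). The gripper opens to 85 mm and grips with 20 to 120 N. Pads are 22 mm wide; open, the fingers measure 114 mm over their backs; the gripper's body (76 mm by 85 mm) begins 54 mm behind the grasp point. The pads swing forward as they close: fully open they stand 13 mm farther back than shut.
Start: joints at [-1.417, 0.053, 1.613, -0, 1.476, -0.119], TCP at [0.168, -0.602, 0.231] pointing down, gripper open.
Joint ranges: [-3.01, 3.01], [-1.01, 2.22], [0.06, 2.58], [-1.02, 4.17], [0.09, 2.62], [-3.14, 3.14]. Speed limits (rad/s): [2.57, 2.57, 3.14, 3.14, 3.14, 3.14].

## Interface

Orientations are given as a unit quaternion [w, x, y, z].
In Python, from plant import manip, cams gives the robot as it stands.
- The arm moves only by the tool jog_arm, never from a script. Its argument "targets" is a list of rows, each a list of 4 numbers: the shift along the tool's x, y, z in m, then the turn about the tool's z in degrees. A call has 1 to 5 rows; each row is the pose to reach, as a shift and turn from the pose commanded when the call began, along the tool's axes at that moment; what a row does not reach only later rows make up. A row lasts 1/12 s, in which the tool goes at most 41.7 mm and 7.16 degrees, less where a joint would pass 70% of its speed; a pose out of reach is approached as far as the arm can. A call with a gripper value outside its range is refused whole. "fingers" is the opening, from 0 (shut) to 1 (fully open), set as the call begins (left out, the last holds). The fingers move at their own pace and stop on an object; the grip force is fixed at half the most. Time passes only in rows, so rows that repeat a pose let the fingers close. It gives the time, the measured TCP pose, the force and the opening at its end, in the units of the state.
- manip.state(): the state, without advancing time (a new reading comes with each control period).
- cams.grab_frame(name): name is "scene" or "top" or "wrist"; returns the picture (480x640x3 uint8, red, green, blue); there is no depth.
- cams.get_calibration(name): a dict with "camera_matrix" (3x3 intrinsics, pixels), "cam_to_world" (4x4, takes a point from camera to world coordinates). Camera axes: x right, y up, looking along -z (the intrinsics and any distortion apply to the point x, -y, -z); pixel columns grow to the right and rows downward; lengths in m; the calibration is good to about 2 mm. A picture is of the moment at which its call begins: read the wrist's pose just before it. get_calibration takes no time and is no camera call; for the wrist camera it gives the pose at the moment of the call.
- manip.job_done(): hands the job in, once; it reports no verdict.
The state is a dict: "time": time; "joint_pos": joint angles; "joint_vel": joint speeds; "joint_efforts": joint torques, N m; "tool_pos": TCP position; "tool_rot": TCP orientation; "contact_force": force on the tool from outside, world axes, zero at the start; "ft_torque": the same for the moment, N m; "gripper_width": opening from 0.0 (shut) to 1.0 (fully open).
Only numpy, scipy, OpenCV 4.12 (cv2) and the standard library are available. Lean on these libraries where they do the work, as an engineer would, in place of code of your own. Each camera call takes 0.05 s, during which the arm holds its last target. There are 200 camera calls.

## Task

Tighten the hold-down nut of the shaker whose rack is full of red-capped sample tubes: first roll the worm of the adjustable wrench that sits on it until the jaws just fit the nut, then swing the wrench's handle clockwise (seen from above) so that the nut turns an eighth of a turn with it, and let go, leaving the wrench on the nut. Leave the other shaker, with the empty rack, its wrench and its nut alone.

Things in the scene. Friction and masses are not known exactly. Their poses are not given: they have to be found in the camera images.
- red_shaker: The shaker to work on: fixed white box 260 x 170 mm, white rack full of 15 red-capped tubes. Origin on the table under the nut; x axis from nut to rack, z up. Deck 44 mm high; box reaches 90 mm from the nut on the handle side, 170 mm on the rack side. Rack begins 77 mm beyond the nut; tube caps up to 132 mm above the table.
- red_nut_axis (a point): Point on the vertical axis of its brass hexagon nut (24 mm across flats, top 76 mm above the table, stud 81), 67 mm above the table, at mid-thickness of the adjustable wrench round it. The wrench stays on the nut: it pivots on a collar about this axis, with up to 5 mm of sideways play.
- red_worm_top (a point): Top, 81 mm above the table, of the worm of that wrench: ribbed dark roller, diameter 28 mm, 24 mm long, axle level and square to the handle, 51 mm from the nut axis towards the handle. 7 mm proud of the steel head (62 mm wide, top at 74 mm). Sprung (with the moving jaw): pressing it down d mm (at most 4) takes about 3 + 2d N. The point shows the unpressed height.
- red_worm (a joint): Worm angle, rad, grows as the jaws close. Jaw opening = 28 mm - 4 mm x angle: tight on the nut at 0.8 to 1.05; starts -1 to 0 (too wide, slips round the nut). Roll it by a fingertip pressed 2-3 mm down on top and drawn along the handle: towards the handle's end closes, towards the nut opens. It slips some: a 25 mm stroke gives 0.4 to 0.8 rad; repeat. Stays put. Once tight the tip just slips.
- red_handle (a point): Point on that wrench's blue handle, 160 mm from the nut axis, at mid-thickness, 67 mm above the table. Straight bar 24 mm wide, 12 mm thick (61 to 73 mm above the table), radial, ending 205 mm from the nut axis; clear of the shaker from 100 mm on. Takes 1 to 2 N here to swing, sideways only.
- red_wrench (a joint): Angle of that wrench about the nut axis, rad, grows clockwise seen from above; within 0.05 of 0 at the start (at 0 the handle points straight away from the rack). Stays where it is left. Stops at -0.5 and 1.4.
- red_nut (a joint): Angle of that nut, rad, grows clockwise seen from above (tightening); within 0.05 of 0 at the start. Light friction (0.03 N m), no stop nearby. A white dash on its top shows it turn.
- idle_shaker: The other shaker, to be left alone: the same, but its white rack is empty (84 mm high, black holes). Origin and axes as on the loaded one.
- idle_handle (a point): Point on the blue handle of the other shaker's wrench, 160 mm from its nut axis, 67 mm above the table; same size.
- idle_wrench (a joint): Angle of the other shaker's wrench, rad, as for the loaded one; leave it.
- idle_worm (a joint): Angle of the worm of the other shaker's wrench, rad, as for the loaded one; leave it.
- idle_nut (a joint): Angle of the other shaker's nut, rad, as for the loaded one; leave it.

How it is judged:
By the outcome, as a careful person would: the job done as asked, in the order asked, and still so for the second after the job is handed in, with the robot touching nothing.
It also fails if it takes over 59 s, if anything falls off the work surface, if the arm or the gripper's body presses on something with over 40 N, if the wrist force passes 120 N, or if a joint passes its speed limit or range.

## Working session

There is one attempt and no reset: what is moved stays moved. The work goes in short steps, Python scripts to look and compute and a tool call to move; the robot and the scene stay as the last step left them, time stands still between calls to the robot, and variables do not carry over. Pictures are saved under pics/ and viewed, about 8 in all and at most 12, crops included, and the job is handed in when it is done.

Besides the shell and the picture viewer there is one more tool, called in YAML: its name, and indented under it one key for each argument. jog_arm: Moves the arm, as the interface text tells. Its arguments: {"type":"object","properties":{"targets":{"type":"array"},"fingers":{"type":"number"}},"required":["targets"]}

```bash
mkdir -p pics
cat > h.py <<'E'
import numpy as np, cv2
from plant import manip, cams
def snap(name,fn):
    c=cams.get_calibration(name); im=cams.grab_frame(name)
    cv2.imwrite('pics/'+fn,cv2.cvtColor(im,cv2.COLOR_RGB2BGR)); np.savez('pics/'+fn+'.npz',K=c['camera_matrix'],T=c['cam_to_world'],d=np.array(c.get('distortion',c.get('dist_coeffs',[0.]*5)),float))
    return im,c
def ray(fn,uv,z):
    f=np.load('pics/'+fn+'.npz'); p=cv2.undistortPoints(np.array([[uv]],float),f['K'],f['d'])[0,0]
    d=f['T'][:3,:3]@np.array([p[0],-p[1],-1]); o=f['T'][:3,3]
    return o+d*(z-o[2])/d[2]
def proj(fn,P):
    f=np.load('pics/'+fn+'.npz'); q=f['T'][:3,:3].T@(np.array(P)-f['T'][:3,3])
    return cv2.projectPoints(np.array([[q[0],-q[1],-q[2]]]),np.zeros(3),np.zeros(3),f['K'],f['d'])[0].ravel()
E
python3 - <<'E'
from h import *
im,c=snap('top','t1.png'); print(c)
im,c=snap('scene','s1.png'); print(c.keys()); print(manip.state())
E
```

```text
{'camera_matrix': array([[469.86433783,   0.        , 317.32242373],
       [  0.        , 469.86433783, 233.33910417],
       [  0.        ,   0.        ,   1.        ]]), 'cam_to_world': array([[ 0.01424384,  0.98697358, -0.16025066,  0.42634324],
       [-0.99977449,  0.01153338, -0.01783134, -0.03483191],
       [-0.01575083,  0.1604685 ,  0.98691528,  0.93065423],
       [ 0.        ,  0.        ,  0.        ,  1.        ]])}
dict_keys(['camera_matrix', 'cam_to_world'])
{'time': 0.1, 'joint_pos': array([-1.41697642e+00,  5.33430445e-02,  1.61419715e+00,  1.32831177e-05,
        1.47598931e+00, -1.18975885e-01]), 'joint_vel': array([ 0.00111313, -0.00296191, -0.00231572, -0.00059526,  0.00037848,
       -0.0002491 ]), 'joint_efforts': array([-1.17593136e-04, -3.94906318e+01, -3.71361029e+01, -1.52594430e-04,
        3.97142605e-03, -7.64520223e-06]), 'tool_pos': array([ 0.1683199 , -0.60130813,  0.23012942]), 'tool_rot': array([-9.68395663e-04,  9.90711842e-01,  1.35974664e-01, -1.02609836e-05]), 'contact_force': array([-0.45302268, -0.35923807, -0.36144168]), 'ft_torque': array([-0.00150998, -0.01816851,  0.03055044]), 'gripper_width': 0.9975038098566212}
```

View pics/t1.png

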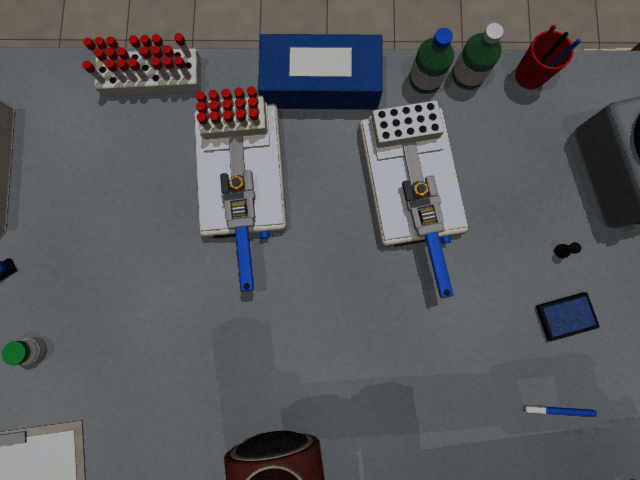

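The loaded shaker is on the left: nut near (237,183), worm (239,209), handle end (247,288). The idle shaker is on the right, with its nut near (421,189). I'll enlarge the left one.

Run:
```python
from h import *
im=cv2.imread('pics/t1.png')[150:300,190:310]; cv2.imwrite('pics/t1c.png',cv2.resize(im,None,fx=4,fy=4,interpolation=cv2.INTER_CUBIC))
for n,uv,z in [('nut',(237,183),.076),('worm',(239,209),.081),('end',(247,290),.067)]: print(n,ray('t1.png',uv,z))
```

```text
nut [0.65927151 0.13306785 0.076     ]
worm [0.60829344 0.12629511 0.081     ]
end [0.45998046 0.10803855 0.067     ]
```

View pics/t1c.png

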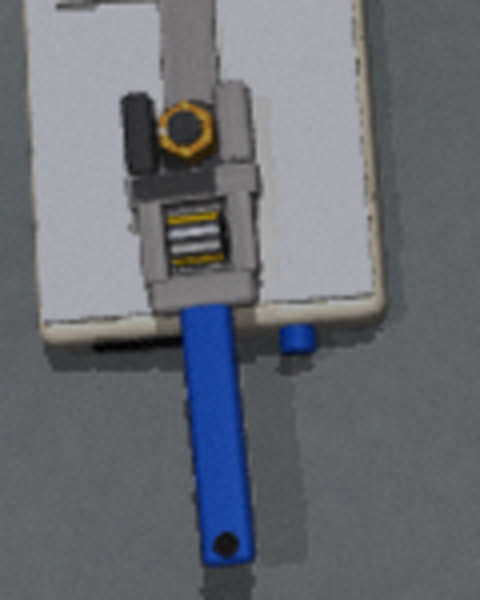

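jog_arm:
  targets:
    - [0.029,-0.027,0,4]
    - [0.058,-0.055,0,8.4]
    - [0.088,-0.082,0,8.4]
    - [0.117,-0.11,0,8.4]
    - [0.146,-0.137,0,8.4]
  fingers: 0

```text
time: 0.52
tool_pos: [0.2725, -0.4286, 0.2306]
tool_rot: [-0.001, 0.998, 0.063, -0.0]
contact_force: [-0.3, -0.2, 0.3]
gripper_width: 0.299
```

jog_arm:
  targets:
    - [0.025,-0.031,0,0]
    - [0.05,-0.063,0,0]
    - [0.075,-0.094,0,0]
    - [0.1,-0.125,0,0]
    - [0.124,-0.157,0,0]

```text
time: 0.93
tool_pos: [0.3757, -0.2574, 0.2309]
tool_rot: [-0.0, 0.998, 0.063, -0.0]
contact_force: [1.4, -1.1, 0.1]
gripper_width: 0.005
```

jog_arm:
  targets:
    - [0.025,-0.031,0,0]
    - [0.05,-0.063,0,0]
    - [0.075,-0.094,0,0]
    - [0.1,-0.125,0,0]
    - [0.124,-0.157,0,0]

```text
time: 1.35
tool_pos: [0.4791, -0.0859, 0.231]
tool_rot: [0.0, 0.998, 0.063, 0.0]
contact_force: [0.9, 0.2, 0.5]
gripper_width: 0.001
```

jog_arm:
  targets:
    - [0.025,-0.031,0,0]
    - [0.05,-0.063,0,0]
    - [0.075,-0.094,0,0]
    - [0.1,-0.125,0,0]
    - [0.124,-0.157,0,0]

```text
time: 1.77
tool_pos: [0.5823, 0.0855, 0.2307]
tool_rot: [0.0, 0.998, 0.063, -0.0]
contact_force: [0.7, 0.1, -0.4]
gripper_width: -0.001
```

Run:
```python
from h import *
snap('wrist','w1.png'); s=manip.state(); print(s['tool_pos'],s['contact_force'])
for P in [(.659,.133,.076),(.608,.126,.081),(.5,.113,.067)]: print(proj('w1.png',P))
```

```text
[0.58434245 0.09091676 0.23026471] [-3.32677205  3.04341219  0.92551243]
[272.27207501 111.88556575]
[274.83718119 180.91890226]
[280.53700809 296.96809264]
```

View pics/w1.png

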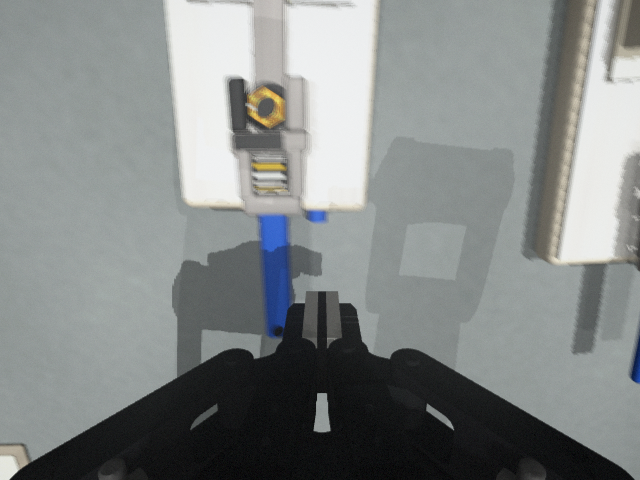

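The nut is at (266,107), the worm centre at (269,174), and the handle's axis passes (272,240).

Run:
```python
from h import *
n=ray('w1.png',(266,107),.076); w=ray('w1.png',(269,174),.081);h=ray('w1.png',(278,330),.073);h2=ray('w1.png',(272,240),.073)
n0=ray('t1.png',(236.5,182.25),.076);w0=ray('t1.png',(239,209.75),.081);h0=ray('t1.png',(247.2,290.7),.07)
for a in (n,w,h2,h,n0,w0,h0):print(a)
for a,b in ((n,w),(n,h),(n0,w0),(n0,h0)): d=(b-a)[:2];print(np.linalg.norm(d),np.degrees(np.arctan2(-d[1],-d[0])))
```

```text
[0.66188027 0.13797858 0.076     ]
[0.61283387 0.13099837 0.081     ]
[0.55596002 0.12482099 0.073     ]
[0.46905171 0.11186899 0.073     ]
[0.6607166  0.13407205 0.076     ]
[0.60687456 0.12623681 0.081     ]
[0.45860035 0.10712796 0.07      ]
0.04954062479875969 8.099855175513502
0.1945881941808769 7.7111310510429565
0.05440915495202434 8.279715950632886
0.2039042931022877 7.593322721999635
```

jog_arm:
  targets:
    - [0.015,-0.017,0.03,0]
    - [0.029,-0.033,0.06,0]
    - [0.029,-0.033,0.09,0]
    - [0.029,-0.033,0.1,0]
    - [0.029,-0.033,0.1,0]

```text
time: 2.23
tool_pos: [0.6034, 0.1196, 0.1265]
tool_rot: [0.0, 0.998, 0.063, -0.004]
contact_force: [-0.1, 0.3, -1.3]
gripper_width: 0.0
```

jog_arm:
  targets:
    - [0,0,0,0.5]
    - [0,0,0,0.5]
    - [0,0,0,0.5]

```text
time: 2.48
tool_pos: [0.608, 0.1195, 0.1343]
tool_rot: [-0.0, 0.998, 0.058, 0.002]
contact_force: [0.0, 0.0, 0.6]
gripper_width: 0.003
```

Run:
```python
from h import *
snap('wrist','w2.png'); s=manip.state(); print(s['tool_pos'],s['tool_rot'],s['contact_force'])
print(proj('w2.png',s['tool_pos']))
for P in [(.6607,.134,.076),(.609,.128,.081)]: print(proj('w2.png',P))
```

```text
[0.60786044 0.11947936 0.13409593] [-3.60245978e-05  9.98295159e-01  5.83274552e-02  2.16369636e-03] [ 0.16707438 -0.1555007   0.36605516]
[322.20533246 311.44101859]
[306.53003073 166.90009719]
[307.23889781 261.1054327 ]
```

View pics/w2.png

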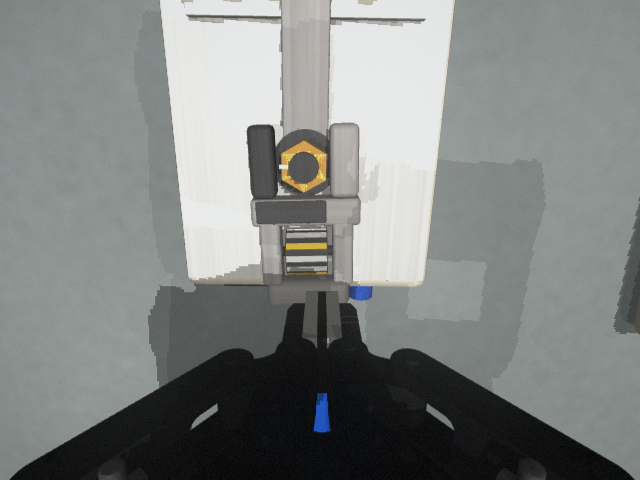

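Nut hexagon centre is at (304,168). The worm spans rows 225–275, columns 286–328.

Run:
```python
from h import *
n=ray('w2.png',(304,168),.076);w=ray('w2.png',(307,250),.081)
print(n,w,w-n,np.linalg.norm((w-n)[:2]), ray('w2.png',(307,225),.072),ray('w2.png',(307,276),.072))
a=np.radians(7.7);p=n[:2]-.051*np.array([np.cos(a),np.sin(a)]);print('worm from nut',p,cams.get_calibration('wrist')['cam_to_world'][:3,3])
```

```text
[0.65996315 0.13528257 0.076     ] [0.6156149  0.12883004 0.081     ] [-0.04434825 -0.00645252  0.005     ] 0.04481520153272219 [0.62744393 0.13040363 0.072     ] [0.59586013 0.12708775 0.072     ]
worm from nut [0.609423   0.12844927] [0.68716957 0.12920445 0.27626408]
```

jog_arm:
  targets:
    - [0.007,-0.0045,0.015,-1]
    - [0.0145,-0.009,0.03,-1]
    - [0.0145,-0.009,0.04,-1]
    - [0.0145,-0.009,0.044,-1]
    - [0.0145,-0.009,0.044,-1]

```text
time: 2.95
tool_pos: [0.6189, 0.1301, 0.0864]
tool_rot: [0.0, 0.998, 0.067, -0.001]
contact_force: [-0.1, 0.4, 0.3]
gripper_width: 0.003
```

jog_arm:
  targets:
    - [0,0,0,0]
    - [0,0,0,0]
    - [0,0,0,0]

```text
time: 3.2
tool_pos: [0.6204, 0.1304, 0.0885]
tool_rot: [-0.0, 0.998, 0.067, 0.001]
contact_force: [-0.1, 0.2, -1.2]
gripper_width: 0.002
```

jog_arm:
  targets:
    - [0,0,0.005,0]
    - [0,0,0.008,0]
    - [0,0,0.01,0]
    - [0,0,0.01,0]
    - [0,0,0.01,0]

```text
time: 3.62
tool_pos: [0.6207, 0.1305, 0.0782]
tool_rot: [-0.0, 0.998, 0.067, 0.001]
contact_force: [-0.0, -1.0, 3.2]
gripper_width: -0.001
```

jog_arm:
  targets:
    - [-0.005,0,0,0]
    - [-0.01,0,0,0]
    - [-0.015,0,0,0]
    - [-0.02,0,0,0]
    - [-0.025,0,0,0]

```text
time: 4.03
tool_pos: [0.5943, 0.1272, 0.0775]
tool_rot: [-0.0, 0.998, 0.067, -0.0]
contact_force: [-0.8, 0.3, 0.3]
gripper_width: 0.002
```

Run:
```python
from h import *
s=manip.state(); print(s['tool_pos'],s['contact_force'])
```

```text
[0.59429466 0.12718987 0.07745812] [-0.83637865  0.33942866  0.30196036]
```

jog_arm:
  targets:
    - [0,0,-0.008,0]
    - [0.006,0,-0.008,0]
    - [0.014,0,-0.008,0]
    - [0.014,0,-0.004,0]
    - [0.014,0,0,0]

```text
time: 4.45
tool_pos: [0.61, 0.129, 0.0774]
tool_rot: [0.0, 0.998, 0.067, 0.0]
contact_force: [1.7, 2.2, 1.7]
gripper_width: 0.002
```

jog_arm:
  targets:
    - [0,0,0,0]
    - [0,0,0,0]
    - [0,0,0,0]

```text
time: 4.7
tool_pos: [0.6098, 0.1293, 0.0781]
tool_rot: [-0.0, 0.998, 0.067, 0.001]
contact_force: [0.3, 2.3, 2.9]
gripper_width: -0.002
```

jog_arm:
  targets:
    - [-0.005,0,0,0]
    - [-0.005,0,0,0]

```text
time: 4.87
tool_pos: [0.6043, 0.1285, 0.0779]
tool_rot: [-0.0, 0.998, 0.067, 0.001]
contact_force: [0.2, 0.5, 10.7]
gripper_width: 0.002
```

jog_arm:
  targets:
    - [-0.005,0,0,0]
    - [-0.005,0,0,0]

```text
time: 5.03
tool_pos: [0.5987, 0.1277, 0.0776]
tool_rot: [0.0, 0.998, 0.067, -0.0]
contact_force: [0.6, -0.7, 0.6]
gripper_width: 0.001
```

jog_arm:
  targets:
    - [0.012,0,0,0]
    - [0.012,0,0,0]
    - [0.012,0,0,0]
    - [0.012,0,0,0]

```text
time: 5.37
tool_pos: [0.6113, 0.1294, 0.0778]
tool_rot: [-0.0, 0.998, 0.067, 0.0]
contact_force: [-0.7, -0.6, 12.9]
gripper_width: -0.001
```

Run:
```python
from h import *
for i in range(4):
  s=manip.state(); print(s['time'],s['tool_pos'].round(4),s['contact_force'].round(1)); 
  im,c=snap('wrist','w3.png')
cv2.imwrite('pics/w3c.png',cv2.resize(cv2.imread('pics/w3.png')[100:350,220:420],None,fx=3,fy=2.4,interpolation=cv2.INTER_CUBIC))
```

```text
5.3667 [0.6113 0.1294 0.0778] [-0.7 -0.6 12.9]
5.4167 [0.6112 0.1294 0.0778] [-0.3 -1.6  1.9]
5.4667 [0.6112 0.1294 0.0778] [0.  3.3 3.7]
5.5167 [0.6112 0.1294 0.0777] [-0.4  1.2 14.3]
```

View pics/w3c.png

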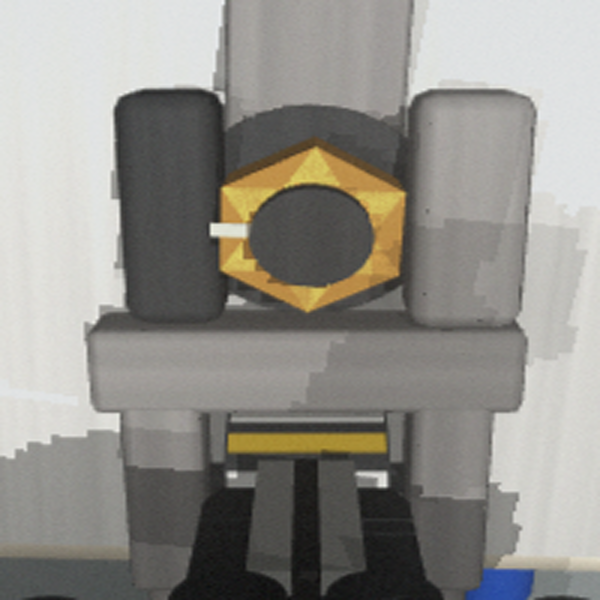

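The tip is on the worm, and the jaws have closed visibly. The left jaw edge at crop x=222 is almost at the nut flat. I'll do more closing strokes.

jog_arm:
  targets:
    - [0,0,-0.008,0]
    - [0.01,0,-0.008,0]
    - [0.01,0,-0.004,0]
    - [0.01,0,0,0]
    - [0.01,0,0,0]

```text
time: 5.98
tool_pos: [0.6215, 0.1306, 0.0769]
tool_rot: [0.0, 0.998, 0.067, 0.001]
contact_force: [1.8, -0.3, 4.6]
gripper_width: 0.0
```

jog_arm:
  targets:
    - [-0.005,0,0,0]
    - [-0.01,0,0,0]
    - [-0.015,0,0,0]
    - [-0.02,0,0,0]
    - [-0.025,0,0,0]

```text
time: 6.4
tool_pos: [0.5948, 0.127, 0.0772]
tool_rot: [0.0, 0.998, 0.067, -0.001]
contact_force: [0.3, 0.8, 0.5]
gripper_width: -0.001
```

jog_arm:
  targets:
    - [0,0,-0.01,0]
    - [0.013,0,-0.01,0]
    - [0.025,0,-0.01,0]
    - [0.025,0,-0.004,0]
    - [0.025,0,0,0]

```text
time: 6.82
tool_pos: [0.6204, 0.1304, 0.0768]
tool_rot: [0.0, 0.998, 0.067, -0.0]
contact_force: [2.4, 0.2, 9.1]
gripper_width: -0.0
```

jog_arm:
  targets:
    - [0,0,0,0]
    - [-0.006,0,0,0]
    - [-0.012,0,0,0]
    - [-0.018,0,0,0]
    - [-0.025,0,0,0]

```text
time: 7.23
tool_pos: [0.5948, 0.1271, 0.0772]
tool_rot: [0.0, 0.998, 0.067, -0.001]
contact_force: [0.3, -0.1, 0.6]
gripper_width: -0.002
```

jog_arm:
  targets:
    - [0,0,-0.01,0]
    - [0.013,0,-0.01,0]
    - [0.025,0,-0.01,0]
    - [0.025,0,-0.004,0]
    - [0.025,0,0,0]

```text
time: 7.65
tool_pos: [0.6204, 0.1306, 0.0769]
tool_rot: [0.0, 0.998, 0.067, -0.0]
contact_force: [1.9, 0.4, 7.8]
gripper_width: -0.001
```

jog_arm:
  targets:
    - [0,0,0,0]
    - [-0.006,0,0,0]
    - [-0.012,0,0,0]
    - [-0.018,0,0,0]
    - [-0.025,0,0,0]

```text
time: 8.07
tool_pos: [0.5948, 0.1272, 0.0773]
tool_rot: [0.0, 0.998, 0.067, -0.001]
contact_force: [-0.1, 0.6, 0.6]
gripper_width: -0.002
```

jog_arm:
  targets:
    - [0,0,-0.02,0]
    - [-0.01,0,-0.04,0]
    - [-0.014,0,-0.05,0]
    - [-0.014,0,-0.05,0]
    - [-0.014,0,-0.05,0]

```text
time: 8.48
tool_pos: [0.5812, 0.1253, 0.1267]
tool_rot: [0.0, 0.998, 0.067, -0.001]
contact_force: [-0.8, 0.3, -1.3]
gripper_width: -0.0
```

Run:
```python
from h import *
s=manip.state(); print(s['time'],s['tool_pos'].round(4))
snap('wrist','w4.png')
cv2.imwrite('pics/w4c.png',cv2.resize(cv2.imread('pics/w4.png')[50:300,220:420],None,fx=3,fy=2.4,interpolation=cv2.INTER_CUBIC))
```

```text
8.4833 [0.5812 0.1253 0.1267]
```

View pics/w4c.png

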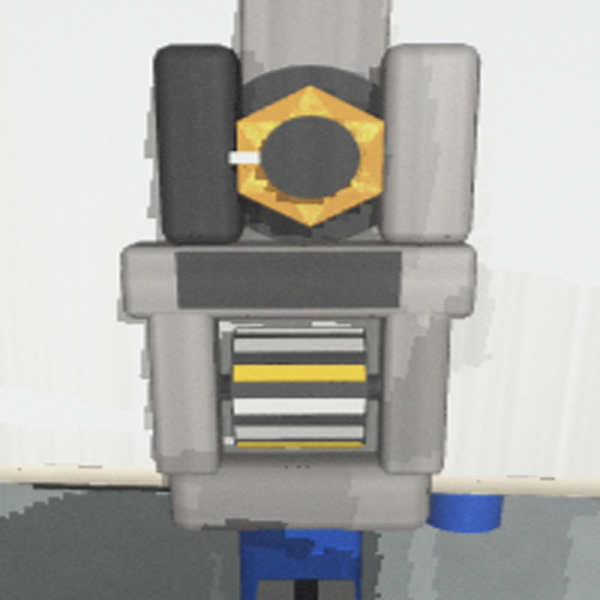

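The jaws (inner edges at x=238 and 384) now look flush with the nut flats (238–383). One more stroke from the same pose will show whether the worm still rolls.

jog_arm:
  targets:
    - [0.02,0,0.01,0]
    - [0.039,0,0.03,0]
    - [0.039,0,0.046,0]
    - [0.039,0,0.05,0]
    - [0.039,0,0.05,0]

```text
time: 8.95
tool_pos: [0.6215, 0.1306, 0.0763]
tool_rot: [0.0, 0.998, 0.067, 0.0]
contact_force: [3.1, -0.1, 3.9]
gripper_width: -0.001
```

jog_arm:
  targets:
    - [0,0,0,0]
    - [-0.006,0,0,0]
    - [-0.012,0,0,0]
    - [-0.018,0,0,0]
    - [-0.025,0,0,0]

```text
time: 9.37
tool_pos: [0.5951, 0.1272, 0.0774]
tool_rot: [-0.0, 0.998, 0.067, -0.0]
contact_force: [-0.3, 0.1, 0.9]
gripper_width: -0.003
```

jog_arm:
  targets:
    - [0,0,-0.02,0]
    - [-0.01,0,-0.04,0]
    - [-0.014,0,-0.05,0]
    - [-0.014,0,-0.05,0]
    - [-0.014,0,-0.05,0]

```text
time: 9.78
tool_pos: [0.5813, 0.1253, 0.1268]
tool_rot: [0.0, 0.998, 0.067, -0.0]
contact_force: [0.2, 0.4, -0.4]
gripper_width: 0.006
```

Run:
```python
from h import *
s=manip.state(); print(s['time'],s['tool_pos'].round(4))
snap('wrist','w5.png')
a=cv2.imread('pics/w4.png')[50:300,220:420];b=cv2.imread('pics/w5.png')[50:300,220:420]
cv2.imwrite('pics/w5c.png',cv2.resize(np.hstack([a,b]),None,fx=2,fy=2,interpolation=cv2.INTER_CUBIC))
```

```text
9.7833 [0.5813 0.1253 0.1268]
```

View pics/w5c.png

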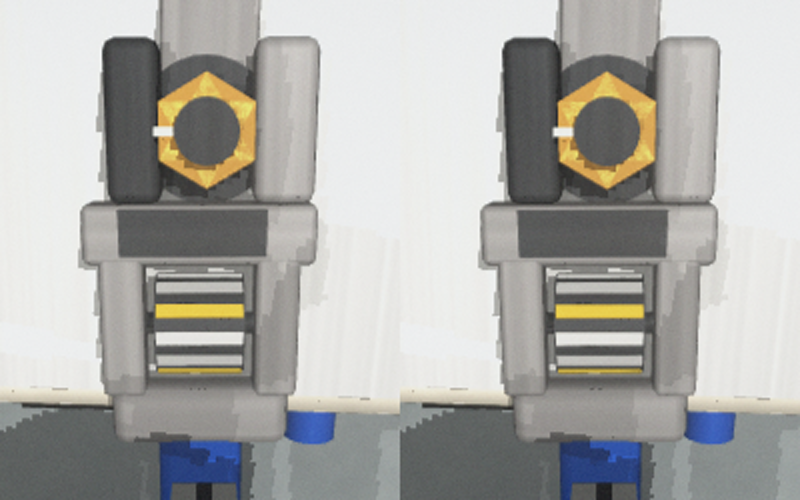

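The two views match (worm ribs, flush jaws), so the worm has stopped and the jaws are tight. Next I go beside the handle on its −y side and lower the tip.

jog_arm:
  targets:
    - [-0.03,0.015,0,0]
    - [-0.06,0.03,0,0]
    - [-0.081,0.041,0.005,0]
    - [-0.081,0.041,0.04,0]
    - [-0.081,0.041,0.06,0]

```text
time: 10.25
tool_pos: [0.5052, 0.0732, 0.0646]
tool_rot: [-0.0, 0.998, 0.067, -0.001]
contact_force: [-1.1, 0.2, -0.9]
gripper_width: 0.0
```

jog_arm:
  targets:
    - [0,0,0.007,0]
    - [0,0,0.01,0]
    - [0,0,0.01,0]
    - [0,0,0.01,0]

```text
time: 10.58
tool_pos: [0.5082, 0.074, 0.058]
tool_rot: [0.0, 0.998, 0.068, 0.0]
contact_force: [-0.0, -0.4, 0.0]
gripper_width: 0.001
```

jog_arm:
  targets:
    - [0,-0.006,0,0]
    - [0,-0.012,0,0]
    - [0,-0.018,0,0]
    - [0,-0.018,0,0]

```text
time: 10.92
tool_pos: [0.5053, 0.0929, 0.058]
tool_rot: [-0.0, 0.998, 0.068, 0.001]
contact_force: [-0.3, -0.4, 0.9]
gripper_width: 0.004
```

jog_arm:
  targets:
    - [-0.001,-0.0056,0,2]
    - [-0.001,-0.0112,0,4]
    - [-0.0015,-0.0168,0,6]
    - [-0.0015,-0.0225,0,8]
    - [-0.0015,-0.028,0,10]

```text
time: 11.33
tool_pos: [0.5, 0.1196, 0.0577]
tool_rot: [0.0, 1.0, -0.02, 0.0]
contact_force: [-0.4, -1.1, 0.3]
gripper_width: 0.001
```

jog_arm:
  targets:
    - [-0.001,-0.0056,0,2]
    - [-0.001,-0.0112,0,4]
    - [-0.0015,-0.0168,0,6]
    - [-0.0015,-0.0225,0,8]
    - [-0.0015,-0.028,0,10]

```text
time: 11.75
tool_pos: [0.4994, 0.1476, 0.0576]
tool_rot: [0.0, 0.994, -0.107, 0.0]
contact_force: [-0.3, -0.9, 0.9]
gripper_width: -0.001
```

Run:
```python
from h import *
s=manip.state(); print(s['time'],s['tool_pos'].round(4),s['contact_force'])
v=s['tool_pos'][:2]-np.array([.660,.135]); print(np.linalg.norm(v),np.degrees(np.arctan2(v[1],v[0]))%360)
snap('top','t2.png')
im=cv2.imread('pics/t2.png')[150:300,170:290]; cv2.imwrite('pics/t2c.png',cv2.resize(im,None,fx=4,fy=4,interpolation=cv2.INTER_CUBIC))
```

```text
11.75 [0.4994 0.1476 0.0576] [-0.27446132 -0.90669836  0.87383552]
0.16105735321361475 175.519241623919
```

View pics/t2c.png

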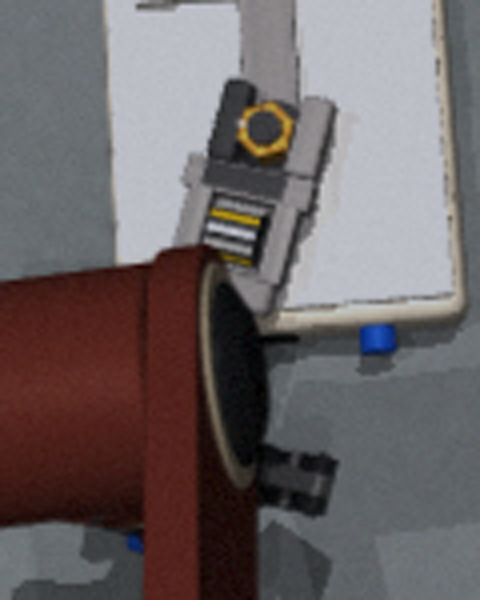

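The wrench is turning with the push (about 19° so far), with the nut held between the jaws. I'll continue.

jog_arm:
  targets:
    - [-0.001,-0.0056,0,2]
    - [-0.001,-0.0112,0,4]
    - [-0.0015,-0.0168,0,6]
    - [-0.0015,-0.0225,0,8]
    - [-0.0015,-0.028,0,10]

```text
time: 12.22
tool_pos: [0.5037, 0.1751, 0.0574]
tool_rot: [0.0, 0.981, -0.193, -0.0]
contact_force: [-1.2, -1.3, 0.7]
gripper_width: -0.002
```

jog_arm:
  targets:
    - [-0.001,-0.0056,0,2]
    - [-0.001,-0.0112,0,4]
    - [-0.0015,-0.0168,0,6]
    - [-0.0015,-0.0225,0,8]
    - [-0.0015,-0.028,0,10]

```text
time: 12.63
tool_pos: [0.5129, 0.2016, 0.0574]
tool_rot: [0.0, 0.961, -0.278, -0.0]
contact_force: [0.0, -1.4, 0.1]
gripper_width: 0.001
```

jog_arm:
  targets:
    - [-0.0005,-0.0028,0,1]
    - [-0.001,-0.0056,0,2]
    - [-0.001,-0.0084,0,3]
    - [-0.001,-0.0084,0,3]

```text
time: 12.97
tool_pos: [0.5167, 0.2094, 0.0573]
tool_rot: [-0.0, 0.953, -0.303, -0.0]
contact_force: [0.7, -0.4, 0.9]
gripper_width: 0.0
```

Run:
```python
from h import *
s=manip.state(); print(s['time'],s['tool_pos'].round(4),s['contact_force'],s['joint_pos'].round(2))
v=s['tool_pos'][:2]-np.array([.660,.135]); print(np.linalg.norm(v),np.degrees(np.arctan2(v[1],v[0]))%360)
snap('wrist','w6.png')
```

```text
12.9667 [0.5167 0.2094 0.0573] [ 0.65651342 -0.36732987  0.92634768] [0.25 0.07 1.91 0.   1.17 2.44]
0.16145623743394802 152.56571052211558
```

View pics/w6.png

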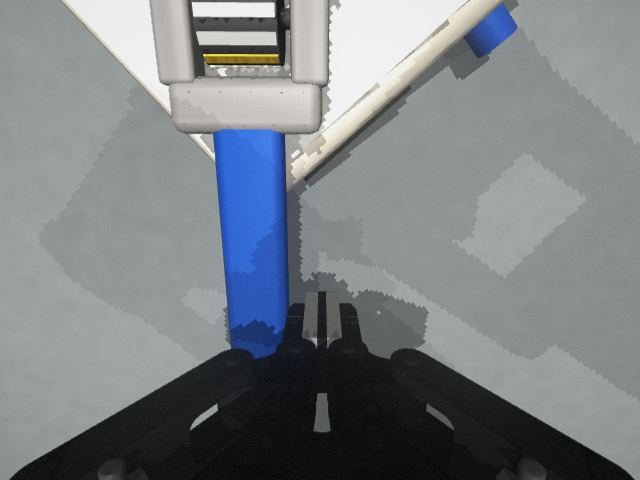

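Handle edges: row 140 at 215/285, row 310 at 228/288.

Run:
```python
from h import *
L=[ray('w6.png',p,.073) for p in((215,140),(228,310))];R=[ray('w6.png',p,.073) for p in((285,140),(288,300))]
for a,b in (L,R):
  d=(b-a)[:2];print(np.degrees(np.arctan2(d[1],d[0])),a,b)
m=(L[1]+R[1])/2;v=m[:2]-[.660,.135];print(m,np.linalg.norm(v),np.degrees(np.arctan2(v[1],v[0])))
m=(L[0]+R[0])/2;v=m[:2]-[.660,.135];print(m,np.linalg.norm(v),np.degrees(np.arctan2(v[1],v[0])))
```

```text
144.11141225801128 [0.59610961 0.1966617  0.073     ] [0.54513146 0.23354825 0.073     ]
144.0723715504984 [0.58282018 0.17787543 0.073     ] [0.5353088  0.21230286 0.073     ]
[0.54022013 0.22292556 0.073     ] 0.14858707941331475 143.71911410841378
[0.58946489 0.18726856 0.073     ] 0.0877906823889692 143.46047890984406
```

The handle has turned about 44°. I'll back off and look at the nut itself.

jog_arm:
  targets:
    - [0,0.012,0,0]
    - [0,0.025,0,0]
    - [0,0.025,-0.03,0]
    - [0.03,0.015,-0.06,0]
    - [0.06,0,-0.07,0]

```text
time: 13.43
tool_pos: [0.5659, 0.1739, 0.1307]
tool_rot: [-0.001, 0.953, -0.302, 0.002]
contact_force: [2.1, 0.5, 1.0]
gripper_width: -0.002
```

jog_arm:
  targets:
    - [0.02,-0.02,0,0]
    - [0.02,-0.02,0,0]
    - [0.02,-0.02,0,0]
    - [0.02,-0.02,0,0]

```text
time: 13.77
tool_pos: [0.5923, 0.1786, 0.1264]
tool_rot: [0.0, 0.953, -0.303, -0.001]
contact_force: [-1.2, -0.3, -0.4]
gripper_width: 0.0
```

Run:
```python
from h import *
s=manip.state(); print(s['time'],s['tool_pos'].round(4))
snap('wrist','w7.png'); print(proj('w7.png',(.66,.135,.076)))
a=cv2.imread('pics/w7.png')[0:260,190:450];b=cv2.imread('pics/w2.png')[60:260,220:380]
cv2.imwrite('pics/w7c.png',np.hstack([cv2.resize(a,(400,400),interpolation=cv2.INTER_CUBIC),cv2.resize(b,(320,400),interpolation=cv2.INTER_CUBIC)]))
```

```text
13.7667 [0.5923 0.1786 0.1264]
[315.14041132 113.58746564]
```

View pics/w7c.png

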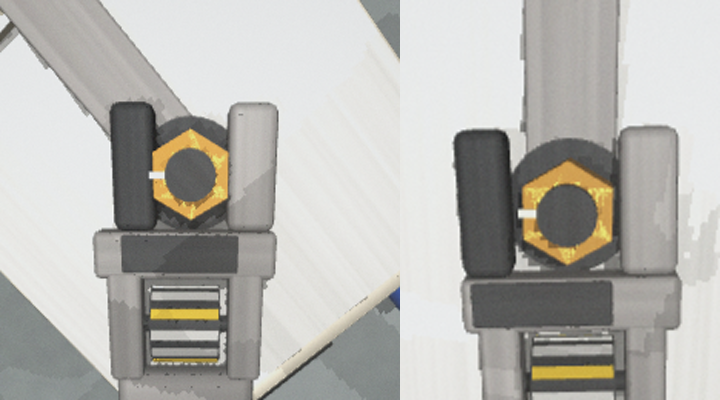

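The jaws are still snug, with the dash pointing at the dark jaw. I'll compute the nut's rotation from the hexagon vertices and the dash.

Run:
```python
from h import *
def ang(f,a,b,z=.076):
  d=(ray(f,b,z)-ray(f,a,z))[:2]; return np.degrees(np.arctan2(d[1],d[0])),np.linalg.norm(d)
print(ang('w2.png',(303.5,192.5),(304,140.5)),ang('w7.png',(313.9,143.7),(314.2,83.9)))
print(ang('w2.png',(303.5,166.5),(283.5,166.5)),ang('w7.png',(313.7,113.8),(291.4,113.8)))
# jaw direction in w7/w5 from jaw inner edges; handle via blue hue moments
for f in ('w2.png','w4.png','w5.png','w7.png'):
  im=cv2.imread('pics/'+f); h=cv2.cvtColor(im,cv2.COLOR_BGR2HSV)
  m=cv2.inRange(h,(10,120,80),(35,255,255)); n,l,st,c=cv2.connectedComponentsWithStats(cv2.morphologyEx(m,cv2.MORPH_CLOSE,np.ones((5,5))))
  for i in range(1,n):
    if st[i,4]>500 and st[i,1]<200:
      cn,_=cv2.findContours((l==i).astype('uint8'),cv2.RETR_EXTERNAL,cv2.CHAIN_APPROX_NONE)
      P=np.array([ray(f,p,.0755)[:2] for p in cn[0][:,0].astype(float)]); c0=P.mean(0)
      if st[i,3]<30: continue
      hull=cv2.convexHull((P*1000).astype(np.float32))[:,0]/1000; M=cv2.moments((hull*1e3).astype(np.float32)); c0=np.array([M['m10'],M['m01']])/M['m00']/1e3
      # 6-fold phase of hull boundary
      d=np.vstack([np.linspace(hull[k-1],hull[k],50,endpoint=False) for k in range(len(hull))])-c0; r=np.hypot(*d.T); t=np.arctan2(d[:,1],d[:,0])
      bins=np.array([np.mean(r[np.abs((t-q+np.pi)%(2*np.pi)-np.pi)<.06]) for q in np.arange(0,2*np.pi,.02)]); q=np.arange(0,2*np.pi,.02)
      print(f,c0,bins.min(),bins.max(),'vertex phase mod60',np.degrees(np.angle(np.nansum(bins*np.exp(6j*q))))/6)
```

```text
(np.float64(5.2831221432668745), np.float64(0.027522638573378173)) (np.float64(-35.940470004439845), np.float64(0.02786108960362741))
(np.float64(96.68128121117502), np.float64(0.010676896535171369)) (np.float64(54.726336311386575), np.float64(0.01093307789742166))
w2.png [0.66092079 0.13563744] 0.011777328402651723 0.01384164557367808 vertex phase mod60 4.794308317536807
w4.png [0.66048455 0.13569748] 0.011814946178990164 0.013553871288935603 vertex phase mod60 7.048716217436026
w5.png [0.66045236 0.13571717] 0.011811132031493851 0.013675075139940674 vertex phase mod60 7.207827963073598
w7.png [0.66053264 0.13574748] 0.011923285185923787 0.013599957232945189 vertex phase mod60 23.443172716260353
```

The nut has turned 43.7° from its clamped pose and 41.3° from its very first pose. I'll go back to the same contact and push about 2.5° more.

jog_arm:
  targets:
    - [-0.03,0.02,0,0]
    - [-0.06,0.045,0,0]
    - [-0.08,0.045,0.02,0]
    - [-0.08,0.045,0.05,0]
    - [-0.08,0.045,0.07,0]

```text
time: 14.23
tool_pos: [0.499, 0.1888, 0.0554]
tool_rot: [0.0, 0.953, -0.302, -0.001]
contact_force: [-0.7, 0.2, -0.6]
gripper_width: 0.002
```

jog_arm:
  targets:
    - [0,0,0,0]
    - [0,-0.008,0,0]
    - [0,-0.016,0,0]
    - [0,-0.021,0,0]
    - [0,-0.025,0,0]

```text
time: 14.65
tool_pos: [0.5186, 0.2101, 0.0594]
tool_rot: [-0.001, 0.953, -0.303, 0.001]
contact_force: [-0.6, -1.6, 0.3]
gripper_width: 0.004
```

jog_arm:
  targets:
    - [0,-0.002,0,0.8]
    - [-0.0005,-0.004,0,1.6]
    - [-0.001,-0.006,0,2.2]
    - [-0.001,-0.007,0,2.5]
    - [-0.001,-0.007,0,2.5]

```text
time: 15.07
tool_pos: [0.52, 0.2155, 0.0573]
tool_rot: [-0.0, 0.946, -0.324, -0.0]
contact_force: [-0.9, -0.8, 0.9]
gripper_width: -0.002
```

jog_arm:
  targets:
    - [0,0.012,0,0]
    - [0,0.025,0,0]
    - [0,0.025,-0.03,0]
    - [0.03,0.015,-0.06,0]
    - [0.06,0,-0.07,0]

```text
time: 15.48
tool_pos: [0.5674, 0.1783, 0.1306]
tool_rot: [-0.001, 0.946, -0.323, 0.001]
contact_force: [1.7, 0.3, 2.0]
gripper_width: 0.0
```

jog_arm:
  targets:
    - [0.02,-0.02,0,0]
    - [0.02,-0.02,0,0]
    - [0.02,-0.02,0,0]
    - [0.02,-0.02,0,0]

```text
time: 15.82
tool_pos: [0.5941, 0.1817, 0.1263]
tool_rot: [0.001, 0.946, -0.324, -0.001]
contact_force: [-0.3, -0.4, -0.3]
gripper_width: 0.0
```

Run:
```python
from h import *
s=manip.state(); print(s['time'],s['tool_pos'].round(4),s['contact_force'])
snap('wrist','w8.png'); snap('top','t3.png')
f='w8.png'
for f in('w7.png','w8.png'):
  im=cv2.imread('pics/'+f); h=cv2.cvtColor(im,cv2.COLOR_BGR2HSV)
  m=cv2.inRange(h,(10,120,80),(35,255,255)); n,l,st,c=cv2.connectedComponentsWithStats(cv2.morphologyEx(m,cv2.MORPH_CLOSE,np.ones((5,5))))
  for i in range(1,n):
    if st[i,4]>500 and st[i,1]<200 and st[i,3]>=30:
      cn,_=cv2.findContours((l==i).astype('uint8'),cv2.RETR_EXTERNAL,cv2.CHAIN_APPROX_NONE)
      P=np.array([ray(f,p,.0755)[:2] for p in cn[0][:,0].astype(float)])
      hull=cv2.convexHull((P*1000).astype(np.float32)); M=cv2.moments(hull); hull=hull[:,0]; c0=np.array([M['m10'],M['m01']])/M['m00']
      d=np.vstack([np.linspace(hull[k-1],hull[k],50,endpoint=False) for k in range(len(hull))])-c0; r=np.hypot(*d.T); t=np.arctan2(d[:,1],d[:,0]); q=np.arange(0,2*np.pi,.02)
      b=np.array([np.mean(r[np.abs((t-a+np.pi)%(2*np.pi)-np.pi)<.06]) for a in q]); print(f,c0,np.degrees(np.angle(np.nansum(b*np.exp(6j*q))))/6)
a=cv2.imread('pics/w8.png')[0:260,190:450];b=cv2.imread('pics/t3.png')[150:310,170:490]
cv2.imwrite('pics/w8c.png',np.hstack([cv2.resize(a,(300,300)),cv2.resize(b,(500,300))]))
```

```text
15.8167 [0.5941 0.1817 0.1263] [-0.31667524 -0.41863428 -0.33097774]
w7.png [660.53264462 135.74747682] 23.443140981025383
w8.png [660.51166516 135.81829839] 21.31083433222972
```

View pics/w8c.png

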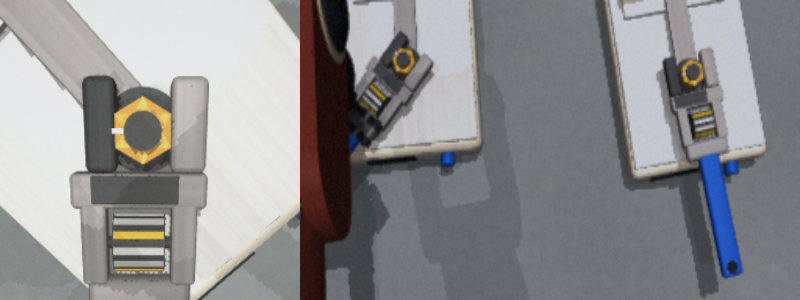

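```bash
python3 -c "
from plant import manip
print(manip.job_done())"
```

```text
the job is handed in; nothing more can be done
None
```

The red shaker's nut is tightened about an eighth of a turn, and I handed the job in at about 16 s.

- **Worm:** I rolled it closed with repeated fingertip strokes until the jaws were flush with the nut. One further stroke moved neither the worm ribs nor the jaws.
- **Swing:** I pushed the handle clockwise with the shut fingers, checked, and pushed about 2.5° more.
- **Final nut angle:** In the wrist images the nut turned about 45.9° from where the closing jaws had seated it. From its very first pose it turned about 43.5°, because the closing jaws seem to have shifted it back by about 2.3°. I aimed between the two readings, and each is good to about 1°.
- **Handle angle:** It measured about 44° before the last small push and was not measured again.
- **Other checks:** The wrench is on the nut with its jaws still snug, and the gripper is clear of everything. I never went near the idle shaker, and the last top view shows its wrench and nut apparently unchanged.
- **Force:** Wrist force readings chattered between about 2 and 14 N while pressing the worm, so I judged tightness from the images instead.

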